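# Empty the tilt-out tube bin at the specimen bench

## Robot

A 6-joint arm with a two-finger parallel gripper is mounted at the origin on the work surface. World frame = base frame: x ahead of the robot, y to its left, z up, the work surface at z = 0. Lengths are in m, angles in rad, forces in N, time in s.
With the tool pointing down it reaches from about 0.275 to 0.975 m from the base axis. Payload 8.4 kg.
Tool frame: the origin (TCP) lies midway between the tips of the shut fingers; the grasp point (between the pads) lies 19 mm behind it (hold_point_z is the distance from the TCP to the grasp point, in m); z points along the fingers, y is the line along which they close (so a half turn about z gives the same grasp; the last joint's range is limited). The gripper opens to 92 mm and grips with 3 to 60 N. Pads are 20 mm wide; open, the fingers measure 128 mm over their backs; the gripper's body (75 mm by 189 mm) begins 69 mm behind the grasp point.
Start: joints at [1.26, 0.353, 1.633, -0, 1.155, -0.002], TCP at [0.19, 0.595, 0.215] pointing down, gripper open.
Joint ranges: [-2.63, 2.63], [-0.92, 2.1], [0.06, 2.66], [-1.3, 4.44], [0, 2.69], [-3.02, 3.02]. Speed limits (rad/s): [2.22, 2.22, 2.79, 3.14, 3.14, 3.14].

## Interface

Orientations are given as a rotation vector (axis times angle).
In Python, from workcell import * gives the robot as it stands. The module is installed in compiled form; this text tells all that it offers.
- The arm moves only by the shell command python3 -m handwheel 'ROWS' [FORCE]. ROWS is JSON, one flat list of numbers, 5 for each row, row after row: the shift along the tool's x, y, z in units of 25 mm (1.0 is 25 mm), then the turn about the tool's z in units of 5 degrees (1.0 is 5 degrees), then the finger opening in mm, from 0 to 91.9. A call has 1 to 20 rows; each row shifts and turns the commanded pose from where the row before left it, along the tool's axes as they then stand; what a row does not reach is not made up. A row lasts 1/12 s, in which the tool goes at most 41.7 mm and 7.16 degrees, less where a joint would pass 70% of its speed; a pose out of reach is approached as far as the arm can. A call is refused whole if a number of a shift passes 1 or a number of a turn 1, either way. A call with a gripper value outside its range is refused whole. The fingers move at their own pace and stop on an object; FORCE is the grip in N (left out, the last holds). Time passes only in rows, so rows that do not move let the fingers close. It gives the time, the measured TCP pose, the force, the opening and the grip force at its end, in the units of the state.
- get_obs(): the state, without advancing time (a new reading comes with each control period).
- get_image(name): name is "scene" or "top" or "wrist"; returns a dict with "image" (400x640x3 uint8, red, green, blue), "depth" (400x640 float32, m along the optical axis (not along the pixel's ray), 0 where there is no reading), "intrinsics" (3x3 intrinsics, pixels), "distortion" ([k1, k2, p1, p2, k3] as OpenCV has them; the pictures are not rectified), "cam_to_world" (4x4, takes a point from camera to world coordinates); the wrist camera has in their place "hand_eye" (4x4, takes a point from camera to tool coordinates, whose origin is the TCP and whose axes are the flange's). Camera axes: x right, y down, z forward; pixel columns grow to the right and rows downward; lengths in m; the calibration is good to about 2 mm. A picture is of the moment at which its call begins: read the wrist's pose just before it.
- job_done(): hands the job in; it is judged then, once.
The state is a dict: "time": time; "joint_positions": joint angles; "joint_velocities": joint speeds; "tau": joint torques, N m; "ee_pos": TCP position; "ee_rot": TCP orientation; "force": force on the tool from outside, world axes, zero at the start; "ft_torque": the same for the moment, N m; "finger_gap": finger opening in m; "grip_force": force on a finger pad.
Only numpy, scipy, OpenCV 4.12 (cv2) and the standard library are available. Lean on these libraries where they do the work, as an engineer would, in place of code of your own. Each camera call takes 0.05 s, during which the arm holds its last target. There are 200 camera calls.

## Task

Press the catch of the tilt-out bin to release it, draw the bin gently forward by its bail to the stop so that all three specimen tubes tip out into the steel tray in front, then swing it back and push it fully home until the catch holds it shut. Keep the bin in hand so that it never falls or snaps over, and leave the jars, caliper, brush and dish where they are.

Things in the scene. Friction and masses are not known exactly. Their poses are not given: they have to be found in the camera images.
- hopper: fixed white stand of the tilt-out bin: base plate 179 x 176 x 12 mm, two cheeks 132 mm high at y = +-78 mm carrying the hinge, a rear post at x = +146 mm, 70 mm wide, 212 mm high. Origin on the table under the middle of the hinge line; x points to the back of the unit (the bin opens towards -x), y along the hinge, z up
- hinge (a point): middle of the bin's hinge line, 110 mm above the table, with the axes of the stand
- bin (a joint): tilt of the bin about the hinge line, rad: 0 = fully home, 1.4 = forward against its stop. Caught it reads 0.01 to 0.03. Once released, a damped spring ejector pops it out to 0.2-0.25 and holds it. To relatch, push to 0 (up to 10 N at the bail); if short, it pops out to 0.2 when let go. Bin 0.35 kg: let go below 0.7 it drops back on the ejector, beyond 1.0 it falls to the stop and stays there
- bail (a point): middle of the bin's bail: level round steel bar 12 mm thick, 119 mm long, parallel to the hinge, over the open top. At tilt 0 it lies 60 mm behind (+x) and 130 mm above the hinge line, free all round; it turns with the bin (radius 143 mm). The back wall's top edge runs 30 mm below and 32 mm behind it at tilt 0
- catch (a joint): travel of the push catch, m: 0 = up (where its spring returns it, so that it hooks the bin when the bin is home), 0.014 = fully pressed. It lets go of the bin beyond about 0.008. Pressing takes 3 N at first and about 6 N at the end of the travel, where it meets a hard stop
- catch_top (a point): centre of the top face of the catch's black pad, 32 x 40 mm, facing up, 134 mm behind the hinge line (+x of the stand) and 240 mm above the table when up, over the rear post, whose top is 28 mm lower. Pressed straight down; nothing stands above it; it is 58 mm behind the bail at tilt 0 (front edge), level with it
- lip (a point): middle of the edge of the bin's chute. The bin is an aluminium scoop 122 mm wide: at tilt 0 a level floor runs from the hinge line 94 mm back to a back wall 100 mm high between side walls 100 mm high; the chute, 70 mm long, slopes up forward from the hinge line at 35 degrees to this edge
- tray: fixed open steel tray 200 x 220 x 45 mm, walls 5 mm, in front of the bin under its chute. Origin at the centre of its underside, x along its 200 mm, y along its 220 mm
- tube1: capped specimen tube, one of three alike, 92 mm long along its y, body 25 mm thick with a square white cap 26 mm wide, 35 g; starts lying in the bin across its floor. Origin on its axis at mid-length
- tube2: capped specimen tube, one of three alike, 92 mm long along its y, body 25 mm thick with a square white cap 26 mm wide, 35 g; starts lying in the bin across its floor. Origin on its axis at mid-length
- tube3: capped specimen tube, one of three alike, 92 mm long along its y, body 25 mm thick with a square white cap 26 mm wide, 35 g; starts lying in the bin across its floor. Origin on its axis at mid-length
- jar_a: lidded sample jar, 66 mm wide, 76 mm high, standing beside the bin; leave alone. Origin at its underside
- jar_b: lidded sample jar, 66 mm wide, 76 mm high, standing beside the tray; leave alone. Origin at its underside
- jar_c: larger lidded sample jar, 79 mm wide, 92 mm high; leave alone. Origin at its underside
- caliper: caliper 200 mm long lying on the table; leave alone
- brush: brush lying on the table; leave alone
- dish: shallow white dish 90 mm wide; leave alone
There are look-alikes about, which are no part of the job. What is shaped like the tube1 but red or yellow is not meant.

How it is judged:
On the way, in this order (a step that is already met when the one before it is completed fails the run):
1. the catch is pressed and lets the bin go (value of joint bin between 0.1 and 0.5 rad), for 0.1 s.
2. the bin is drawn forward to its stop (value of joint bin above 1.34 rad), for 0.2 s.
At the end, for the whole second after the job is handed in: All three tubes lie at rest inside the tray (origins within its walls and no more than 60 mm above its underside), and the bin is home (tilt below 0.05 rad) and still, held by the catch, which is up (less than 3 mm pressed) (x of tube1 in the frame of tray between -0.095 and 0.095 m and y of tube1 in the frame of tray between -0.105 and 0.105 m and z of tube1 in the frame of tray between 0 and 0.06 m and linear speed of each of tube1, tube2, tube3 below 0.02 m/s and x of tube2 in the frame of tray between -0.095 and 0.095 m and y of tube2 in the frame of tray between -0.105 and 0.105 m and z of tube2 in the frame of tray between 0 and 0.06 m and x of tube3 in the frame of tray between -0.095 and 0.095 m and y of tube3 in the frame of tray between -0.105 and 0.105 m and z of tube3 in the frame of tray between 0 and 0.06 m and value of joint bin below 0.05 rad and value of joint catch below 0.003 m and velocity of joint bin between -0.05 and 0.05 rad/s); the robot touches nothing.
It fails at once if the bin falls or snaps over (tilts faster than 3 rad/s) (velocity of joint bin above 3 rad/s or velocity of joint bin below -3 rad/s).
It fails at once if a jar, the caliper, the brush or the dish is moved by more than 25 mm (distance of any of jar_a, jar_b, jar_c, caliper, brush, dish from where it was at the start of the episode above 0.025 m).
It also fails if it takes over 58 s, if anything falls off the work surface, if the arm or the gripper's body presses on something with over 40 N, if the wrist force passes 120 N, or if a joint passes its speed limit or range.

## Working session

There is one attempt and no reset: what is moved stays moved. The work goes in short steps, Python scripts to look and compute and a shell command to move; the robot and the scene stay as the last step left them, time stands still between calls to the robot, and variables do not carry over. Pictures are saved under pics/ and viewed, at most 10 in all, crops included, and the job is handed in when it is done.

```bash
mkdir -p pics; cat > h.py <<'E'
from workcell import *
import numpy as np, cv2
from scipy.spatial.transform import Rotation as R
def cloud(d,T=None):
    K=np.array(d["intrinsics"]);D=np.array(d["distortion"]);T=np.array(d["cam_to_world"]) if T is None else T
    h,w=d["depth"].shape
    u,v=np.meshgrid(np.arange(w),np.arange(h))
    p=cv2.undistortPoints(np.stack([u,v],-1).reshape(-1,1,2).astype(np.float64),K,D).reshape(h,w,2)
    z=d["depth"].astype(float)
    P=np.stack([p[...,0]*z,p[...,1]*z,z],-1)
    return P@T[:3,:3].T+T[:3,3]
E
python3 - <<'E'
from h import *
o=get_obs();print({k:np.round(v,3) for k,v in o.items()})
for n in("scene","top"):
    d=get_image(n);cv2.imwrite(f"pics/{n}0.png",d["image"][...,::-1]);np.savez(f"pics/{n}0.npz",img=d["image"],P=cloud(d),depth=d["depth"])
    print(np.round(d["cam_to_world"],3))
E
```

```text
{'time': np.float64(0.0), 'joint_positions': array([ 1.26 ,  0.354,  1.634,  0.   ,  1.155, -0.002]), 'joint_velocities': array([-0.   ,  0.001,  0.001,  0.001, -0.   , -0.001]), 'tau': array([-2.0000e-03, -5.9385e+01, -3.3421e+01,  7.0000e-02,  2.4000e-02,
       -0.0000e+00]), 'ee_pos': array([0.19 , 0.595, 0.214]), 'ee_rot': array([-4.830e-01, -3.104e+00,  2.000e-03]), 'force': array([-1.033,  0.179,  0.667]), 'ft_torque': array([-0.067, -0.007,  0.041]), 'grip_force': np.float64(0.0), 'finger_gap': np.float64(0.092)}
[[ 0.493  0.677 -0.547  1.204]
 [ 0.87  -0.388  0.304 -0.39 ]
 [-0.007 -0.626 -0.78   1.149]
 [ 0.     0.     0.     1.   ]]
[[-0.023 -0.986  0.165  0.298]
 [-0.999  0.026  0.02  -0.018]
 [-0.024 -0.164 -0.986  1.573]
 [ 0.     0.     0.     1.   ]]
```

View pics/scene0.png

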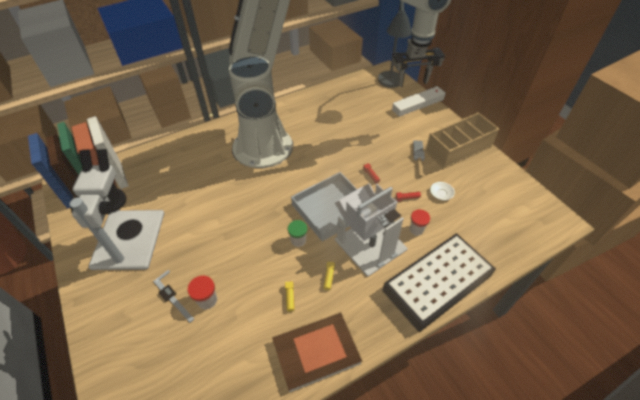

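View pics/top0.png

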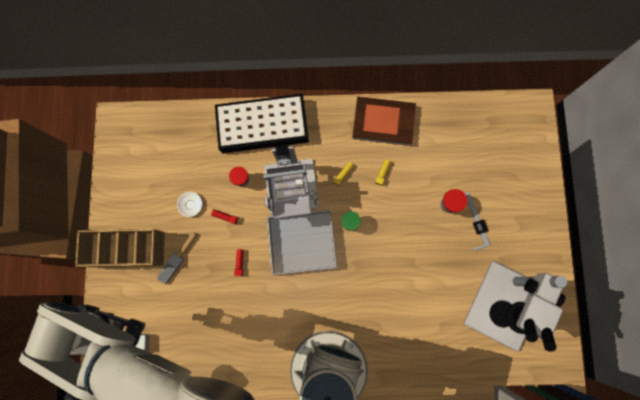

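Scene and top views: the stand is at top-view (290,190), with the black catch at (285,155), the tray at (302,243) on the robot's side, and jars at (238,176), (351,220) and (455,201). Next I'll measure the pad, the bail and the tray.

```bash
python3 - <<'E'
from h import *
a=np.load("pics/top0.npz");P=a["P"];img=a["img"]
c=img[135:285,225:375];cv2.imwrite("pics/topcrop.png",cv2.resize(c,None,fx=4,fy=4,interpolation=cv2.INTER_CUBIC)[...,::-1])
b=np.load("pics/scene0.npz");c=b["img"][160:280,280:440];cv2.imwrite("pics/sccrop.png",cv2.resize(c,None,fx=5,fy=5,interpolation=cv2.INTER_CUBIC)[...,::-1])
reg=np.zeros(P.shape[:2],bool);reg[135:285,225:375]=1
# table height
print("table z",np.median(P[285:300,230:370,2]))
dark=(img.max(-1)<60)&reg&(P[...,2]>.2)
print("pad",dark.sum(),np.median(P[dark],0),P[dark].min(0),P[dark].max(0))
for lo,hi in((.003,.02),(.03,.055),(.12,.14),(.2,.22),(.225,.26)):
    m=reg&(P[...,2]>lo)&(P[...,2]<hi)&(np.ptp(img.astype(int),axis=-1)<60)
    n,l,s,ce=cv2.connectedComponentsWithStats(m.astype(np.uint8))
    for i in range(1,n):
        if s[i,4]>15:
            q=P[l==i]; r=cv2.minAreaRect((q[:,:2]*1000).astype(np.float32))
            print(lo,hi,s[i],np.round(q.mean(0),3),[np.round(x,1) for x in r])
for n,npz,sl in(("top",a,np.s_[135:285,225:375]),("scene",b,np.s_[160:280,280:440])):
    pass
E
```

```text
table z -0.00026585077865004525
pad 136 [0.69262205 0.12531848 0.23917636] [ 0.29842884 -0.01842355  0.20117728] [0.71109742 0.17222208 1.57252679]
0.003 0.02 [360 138  15   4  21] [ 0.791 -0.157  0.011] [array([ 791.2, -156.7]), array([50.7,  3.3]), np.float64(79.8)]
0.003 0.02 [287 142  17   5  28] [0.784 0.102 0.011] [array([783.7, 102.1]), array([ 5., 58.]), np.float64(7.9)]
0.003 0.02 [225 146  51   8  81] [0.768 0.267 0.011] [array([765.9, 265.4]), array([ 10. , 181.3]), np.float64(5.8)]
0.003 0.02 [298 159  22  37 309] [0.666 0.05  0.011] [array([658.4,  52. ]), array([139.5,  53.1]), np.float64(12.5)]
0.003 0.02 [265 163  14   5  40] [0.706 0.189 0.011] [array([705.6, 188.3]), array([11.2, 48. ]), np.float64(7.5)]
0.003 0.02 [266 185   5  15  16] [0.61  0.202 0.011] [array([608. , 201.9]), array([52.8,  5.9]), np.float64(12.1)]
0.003 0.02 [310 199  11  13  63] [0.561 0.039 0.01 ] [array([563.2,  38.2]), array([39.8, 36.3]), np.float64(25.0)]
0.003 0.02 [ 270  212   65   61 2261] [0.428 0.084 0.007] [array([428. ,  83.6]), array([190.3, 210.8]), np.float64(4.8)]
0.03 0.055 [22
[... 673 characters left out ...]
at64(1.9)]
0.12 0.14 [273 201  37  14 287] [0.533 0.109 0.13 ] [array([535.8, 109.2]), array([ 44.9, 117.4]), np.float64(2.5)]
0.2 0.22 [266 160  39  15 108] [0.651 0.123 0.209] [array([653.1, 120.9]), array([ 38.9, 121.6]), np.float64(7.1)]
0.2 0.22 [303 174   5  19  23] [0.598 0.055 0.211] [array([595.8,  53.4]), array([58.8,  9.2]), np.float64(11.3)]
0.2 0.22 [266 179   4  19  27] [0.584 0.173 0.209] [array([581.6, 173.9]), array([55.5,  6.7]), np.float64(3.5)]
0.225 0.26 [276 145  13  11 131] [0.694 0.125 0.239] [array([694.6, 125.3]), array([32.7, 38.3]), np.float64(2.8)]
0.225 0.26 [264 169  43  10 172] [0.618 0.116 0.245] [array([619.1, 116.2]), array([ 13.5, 128.2]), np.float64(5.9)]
```

View pics/topcrop.png

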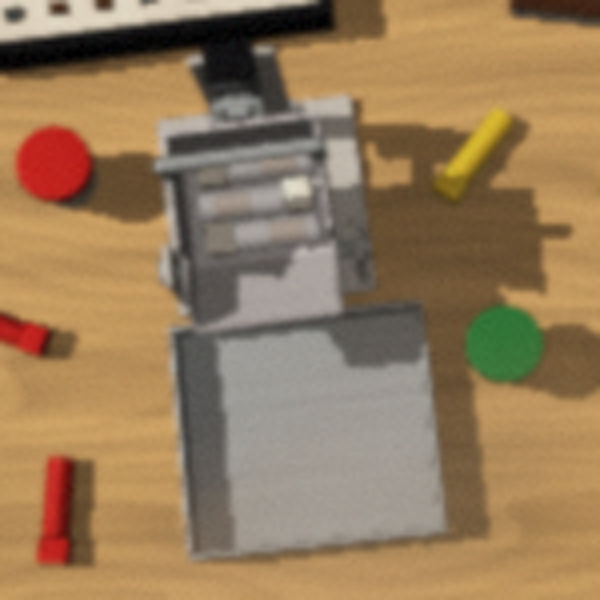

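View pics/sccrop.png

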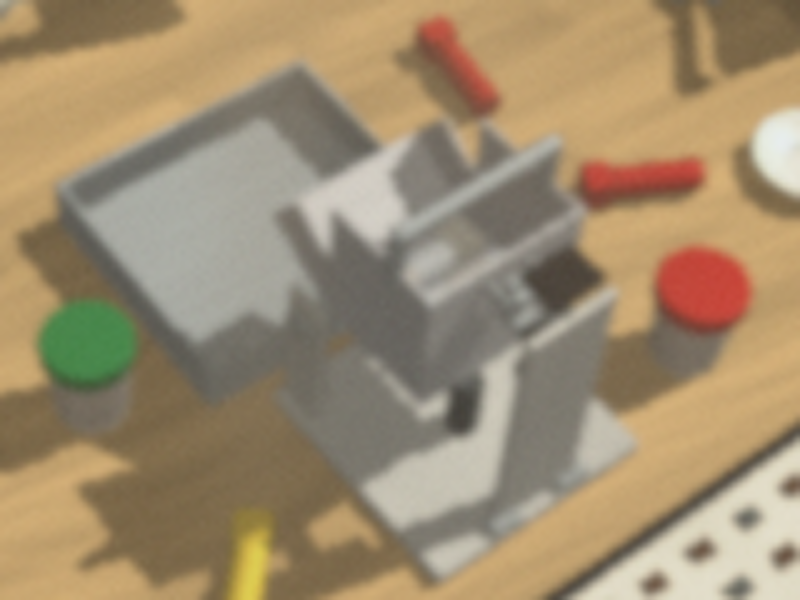

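Both crops agree with the given sizes. The bar is at about crop (240,160) in the top view, with the pad behind it. The stand's yaw is about 6°, the pad is at (0.695, 0.125, 0.240), the hinge at about (0.561, 0.111), and the bail at (0.619, 0.117). First I lift, turn and shut the fingers.

```bash
python3 -m handwheel '[0,0,-0.4,1,0, 0,0,-0.4,1,0, 0,0,-0.4,1,0, 0,0,-0.4,1,0, 0,0,-0.4,1,0, 0,0,-0.4,1,0, 0,0,-0.4,1,0, 0,0,-0.4,1,0, 0,0,-0.4,1,0, 0,0,-0.4,1,0, 0,0,-0.4,1,0, 0,0,-0.4,1,0, 0,0,-0.4,1,0, 0,0,0,0.26,0]' 10
python3 -m handwheel '[-0.75,0.65,0,0,0, -0.75,0.65,0,0,0, -0.75,0.65,0,0,0, -0.75,0.65,0,0,0, -0.75,0.65,0,0,0, -0.75,0.65,0,0,0, -0.75,0.65,0,0,0, -0.75,0.65,0,0,0, -0.75,0.65,0,0,0, -0.75,0.65,0,0,0, -0.75,0.65,0,0,0, -0.75,0.65,0,0,0, -0.75,0.65,0,0,0, -0.75,0.65,0,0,0, -0.75,0.65,0,0,0, -0.75,0.65,0,0,0, -0.75,0.65,0,0,0, -0.75,0.65,0,0,0, -0.75,0.65,0,0,0, -0.75,0.65,0,0,0]'
cat > to.py <<'E'
from h import *
def to(p,yaw=6.0,show=True):
    "remaining move to TCP p, in handwheel units"
    o=get_obs();M=R.from_rotvec(o["ee_rot"]).as_matrix()
    d=M.T@(np.array(p)-o["ee_pos"])/.025
    y=np.degrees(np.arctan2(M[1,1],M[0,1]))
    print("t",round(float(o["time"]),2),"tcp",np.round(o["ee_pos"],4),"units",np.round(d,2),"turn",round((y-yaw)/5,2),"yaw",round(y,2),"tilt",np.round(M[:,2],3),"F",np.round(o["force"],1))
E
python3 -c "from to import *;to([.695,.1253,.26])"
```

```text
time: 1.27
ee_pos: [0.1902, 0.5961, 0.3463]
ee_rot: [-2.106, -2.33, -0.003]
force: [1.2, 0.3, -0.0]
finger_gap: 0.0013
grip_force: 0.0
time: 2.93
ee_pos: [0.5529, 0.2554, 0.3436]
ee_rot: [-2.099, -2.337, 0.002]
force: [-0.5, 0.9, -0.3]
finger_gap: 0.0008
grip_force: 0.0
t 2.93 tcp [0.5529 0.2554 0.3436] units [-5.78  5.1   3.34] turn 0.02 yaw 6.12 tilt [-0.001 -0.    -1.   ] F [-0.5  0.9 -0.3]
```

```bash
python3 -m handwheel '[-0.72,0.62,0,0,0, -0.72,0.62,0,0,0, -0.72,0.62,0,0,0, -0.72,0.62,0,0,0, -0.72,0.62,0,0,0, -0.72,0.62,0,0,0, -0.72,0.62,0,0,0, -0.72,0.62,0.6,0,0, 0,0,0.8,0,0, 0,0,0.8,0,0, 0,0,0.8,0,0, 0,0,0.3,0,0, 0,0,0,0,0, 0,0,0,0,0]'
python3 - <<'E'
from to import *
to([.695,.1253,.24])
T=R.from_rotvec(get_obs()["ee_rot"]).as_matrix()
d=get_image("scene");c=d["image"][130:260,280:440];cv2.imwrite("pics/sc1.png",cv2.resize(c,None,fx=5,fy=4.6,interpolation=cv2.INTER_CUBIC)[...,::-1])
E
```

```text
time: 4.1
ee_pos: [0.6907, 0.1264, 0.262]
ee_rot: [-2.101, -2.335, 0.001]
force: [0.4, -0.1, 0.3]
finger_gap: 0.0007
grip_force: 0.0
t 4.1 tcp [0.6907 0.1264 0.262 ] units [-0.06  0.17  0.88] turn 0.01 yaw 6.06 tilt [-0.001 -0.    -1.   ] F [ 0.4 -0.1  0.3]
```

View pics/sc1.png

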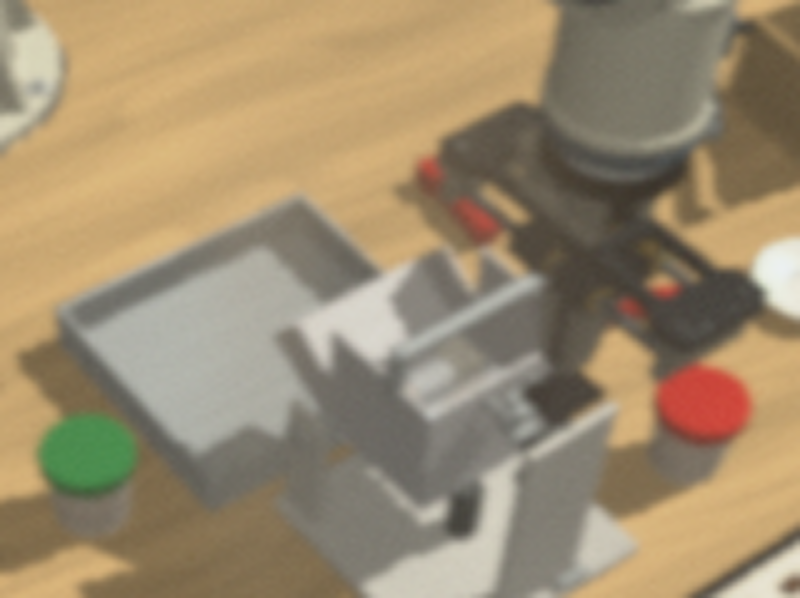

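The tip is directly above the pad, with crop (570,370) over the pad at (565,395). I move slightly back, then press in small steps.

```bash
python3 -m handwheel '[0,0.1,0,0,0, 0,0.05,0.3,0,0, 0,0,0.3,0,0, 0,0,0.2,0,0, 0,0,0.1,0,0, 0,0,0,0,0]'
python3 -c "from to import *;to([.695,.1253,.23])"
python3 -m handwheel '[0,0,0.1,0,0, 0,0,0.1,0,0, 0,0,0,0,0]'
python3 -c "from to import *;to([.695,.1253,.23])"
```

```text
time: 4.65
ee_pos: [0.6942, 0.1266, 0.2388]
ee_rot: [-2.102, -2.334, 0.001]
force: [-0.4, 0.1, 0.2]
finger_gap: 0.0004
grip_force: 0.0
t 4.65 tcp [0.6942 0.1266 0.2388] units [-0.06  0.03  0.35] turn 0.0 yaw 6.01 tilt [-0.001 -0.    -1.   ] F [-0.4  0.1  0.2]
time: 4.9
ee_pos: [0.6945, 0.1267, 0.2345]
ee_rot: [2.102, 2.335, 0.0]
force: [-0.9, 0.6, 2.7]
finger_gap: 0.0006
grip_force: 1.1
t 4.9 tcp [0.6945 0.1267 0.2345] units [-0.06  0.01  0.18] turn 0.0 yaw 6.01 tilt [ 0.  0. -1.] F [-0.9  0.6  2.7]
```

```bash
python3 -m handwheel '[0,0,0.1,0,0, 0,0,0.1,0,0, 0,0,0.08,0,0, 0,0,0,0,0, 0,0,0,0,0]'
python3 - <<'E'
from to import *
to([.695,.1253,.23])
d=get_image("top");P=cloud(d)
m=(P[...,2]>.225)&(P[...,2]<.27);m[:150]=0;m[215:]=0;m[:,:255]=0;m[:,320:]=0
n,l,s,ce=cv2.connectedComponentsWithStats(m.astype(np.uint8))
for i in range(1,n):
    if s[i,4]>15:
        q=P[l==i];print(s[i],np.round(q.mean(0),3),np.round(np.ptp(q,axis=0),3))
E
```

```text
time: 5.32
ee_pos: [0.6946, 0.1267, 0.2276]
ee_rot: [2.102, 2.335, 0.0]
force: [-1.3, 0.9, 3.5]
finger_gap: 0.0005
grip_force: 2.2
t 5.32 tcp [0.6946 0.1267 0.2276] units [-0.06  0.01 -0.1 ] turn 0.0 yaw 6.01 tilt [ 0.  0. -1.] F [-1.3  0.9  3.5]
```

```bash
python3 - <<'E'
from to import *
b=np.load("pics/scene0.npz")["P"]
d=get_image("scene");P=cloud(d)
for Q in(b,P):
    q=Q[160:280,320:420];h=np.array([.5613,.1113]);x=np.array([.9945,.1045]);y=np.array([-.1045,.9945])
    u=(q[...,:2]-h)@x;v=(q[...,:2]-h)@y
    m=(q[...,2]>.232)&(abs(v)<.065)&(u>-.05)&(u<.085)
    print(m.sum(),np.round([np.median(u[m]),np.median(v[m]),np.median(q[...,2][m])],4), np.round(np.percentile(u[m],[5,95]),3))
E
```

```text
165 [ 0.0642 -0.005   0.2452] [0.058 0.068]
413 [ 0.051  -0.0154  0.341 ] [0.031 0.076]
```

```bash
cat > bail.py <<'E'
from to import *
def bail(name="scene",zlo=.232,zhi=.262,umin=-.05,umax=.085,vm=.065):
    P=cloud(get_image(name))
    q=P[150:290,280:430] if name=="scene" else P[140:260,240:340]
    h=np.array([.5613,.1113]);x=np.array([.9945,.1045]);y=np.array([-.1045,.9945])
    u=(q[...,:2]-h)@x;v=(q[...,:2]-h)@y
    m=(q[...,2]>zlo)&(q[...,2]<zhi)&(abs(v)<vm)&(u>umin)&(u<umax)
    if m.sum()<5: print("none");return
    print(name,m.sum(),"u,v,z",np.round([np.median(u[m]),np.median(v[m]),np.median(q[...,2][m])],4),np.round(np.percentile(u[m],[5,95]),3),"world",np.round(np.median(q[m],0),4))
E
python3 -c "from bail import *;bail()"
```

```text
scene 142 u,v,z [ 0.0365 -0.023   0.2541] [0.03 0.04] world [0.5986 0.0924 0.2541]
```

The bin has popped out to about 0.22 rad. I lift, move over the bail and open to 30 mm.

```bash
python3 -m handwheel '[0,0,-0.2,0,0, 0,0,-0.6,0,0, 0,0,-0.8,0,0, 0,0,-0.8,0,30, 0,0,-0.6,0,30, 0,-0.5,0,0,30, 0,-0.7,0,0,30, 0,-0.7,0,0,30, 0,-0.7,0,0,30, 0,-0.7,0,0,30, 0,-0.6,0,0,30, 0,-0.25,0,0,30, 0,0,0,0,30, 0,0,0,0,30]'
python3 - <<'E'
from bail import *
bail();to([.5916,.1145,.231])
o=get_obs();d=get_image("wrist")
M=R.from_rotvec(o["ee_rot"]).as_matrix();T=np.eye(4);T[:3,:3]=M;T[:3,3]=o["ee_pos"]
P=cloud(d,T@np.array(d["hand_eye"]))
h=np.array([.5613,.1113]);x=np.array([.9945,.1045]);y=np.array([-.1045,.9945])
u=(P[...,:2]-h)@x;v=(P[...,:2]-h)@y
m=(P[...,2]>.235)&(P[...,2]<.265)&(abs(v)<.06)&(u<.085)
print(m.sum(),np.median(u[m]),np.percentile(u[m],[5,95]),np.percentile(P[...,2][m],[5,50,95]))
cv2.imwrite("pics/w1.png",d["image"][...,::-1])
E
```

```text
time: 6.63
ee_pos: [0.5918, 0.1159, 0.3028]
ee_rot: [2.102, 2.334, 0.001]
force: [0.0, 0.2, 0.5]
finger_gap: 0.0298
grip_force: 0.0
scene 187 u,v,z [ 0.0364 -0.0056  0.2535] [0.03  0.041] world [0.5974 0.1099 0.2535]
t 6.68 tcp [0.5921 0.1159 0.3027] units [-0.05 -0.03  2.87] turn 0.0 yaw 6.01 tilt [ 0.001  0.    -1.   ] F [-1.   0.6  0.3]
2850 0.031160446152811 [0.02573753 0.03678086] [0.25248951 0.25623109 0.25783275]
```

View pics/w1.png

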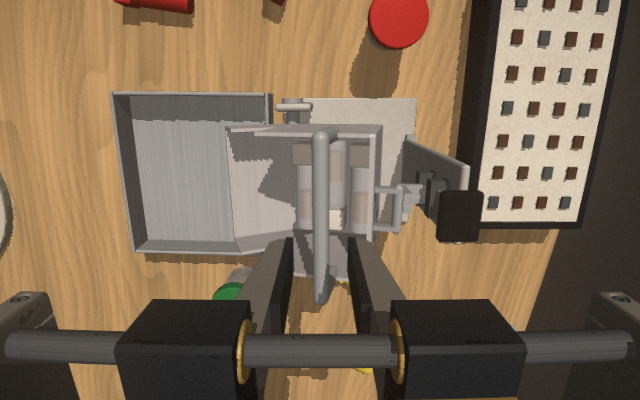

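The wrist view shows the bail upright at column 320, centred between the fingers, and the three tubes in the bin. The bail is at u=0.031, z=0.250. I go down and grip.

```bash
python3 -m handwheel '[0,0,0.5,0,30, 0,0,0.6,0,30, 0,0,0.6,0,30, 0,0,0.5,0,30, 0,0,0.4,0,30, 0,0,0.25,0,30, 0,0,0,0,30, 0,0,0,0,8, 0,0,0,0,8, 0,0,0,0,8, 0,0,0,0,8, 0,0,0,0,8]' 15
python3 - <<'E'
from to import *
to([.5916,.1145,.231])
r=np.array
o=get_obs();h=r([.5613,.1113]);d=o["ee_pos"][:2]-h;u0=d@r([.9945,.1045]);z0=o["ee_pos"][2]+.019-.11
print("u,z",u0,z0,"radius",np.hypot(u0,z0),"tilt",np.arctan2(.13,.06)*-1+np.arctan2(z0,u0))
# arc rows
th0=.215;th=np.concatenate([np.linspace(th0,1.38,37)])
b=r([60*np.cos(th)-130*np.sin(th),60*np.sin(th)+130*np.cos(th)])
for i,t in enumerate(th[1:]): print(round(t,2),np.round(np.diff(b,axis=1)[:,i]*r([1,-1])/25,2))
E
```

```text
time: 7.73
ee_pos: [0.592, 0.116, 0.2322]
ee_rot: [2.101, 2.334, 0.002]
force: [1.3, -0.1, 2.4]
finger_gap: 0.0115
grip_force: 15.0
t 7.73 tcp [0.592  0.116  0.2322] units [-0.06 -0.02  0.05] turn 0.0 yaw 6.01 tilt [ 0.002  0.    -1.   ] F [ 1.3 -0.1  2.4]
u,z 0.031021481271632855 0.14117940857362837 radius 0.14454742372483073 tilt 0.21611414324667844
0.25 [-0.18 -0.04]
0.28 [-0.18 -0.03]
0.31 [-0.18 -0.03]
0.34 [-0.18 -0.02]
0.38 [-0.18 -0.01]
0.41 [-0.19 -0.01]
0.44 [-0.19 -0.  ]
0.47 [-0.19  0.  ]
0.51 [-0.19  0.01]
0.54 [-0.18  0.02]
0.57 [-0.18  0.02]
0.6 [-0.18  0.03]
0.64 [-0.18  0.03]
0.67 [-0.18  0.04]
0.7 [-0.18  0.05]
0.73 [-0.18  0.05]
0.77 [-0.18  0.06]
0.8 [-0.17  0.06]
0.83 [-0.17  0.07]
0.86 [-0.17  0.07]
0.89 [-0.17  0.08]
0.93 [-0.16  0.09]
0.96 [-0.16  0.09]
0.99 [-0.16  0.1 ]
1.02 [-0.16  0.1 ]
1.06 [-0.15  0.11]
1.09 [-0.15  0.11]
1.12 [-0.14  0.12]
1.15 [-0.14  0.12]
1.19 [-0.14  0.12]
1.22 [-0.13  0.13]
1.25 [-0.13  0.13]
1.28 [-0.12  0.14]
1.32 [-0.12  0.14]
1.35 [-0.12  0.15]
1.38 [-0.11  0.15]
```

Gripped: the radius comes out at 0.1445 m and the tilt at 0.216. I draw it along the arc.

```bash
python3 -m handwheel '[0,-0.18,-0.04,0,8, 0,-0.18,-0.03,0,8, 0,-0.18,-0.03,0,8, 0,-0.18,-0.02,0,8, 0,-0.18,-0.01,0,8, 0,-0.19,-0.01,0,8, 0,-0.19,0,0,8, 0,-0.19,0,0,8, 0,-0.19,0.01,0,8, 0,-0.18,0.02,0,8, 0,-0.18,0.02,0,8, 0,-0.18,0.03,0,8]'
cat > st.py <<'E'
from to import *
def st(tt):
    o=get_obs();d=o["ee_pos"][:2]-np.array([.5613,.1113]);u=d@np.array([.9945,.1045]);z=o["ee_pos"][2]+.019-.11
    a=np.arctan2(z,u)-np.arctan2(.13,.06);b=np.array([.06*np.cos(tt)-.13*np.sin(tt),.06*np.sin(tt)+.13*np.cos(tt)])
    print("tilt",round(a,3),"r",round(np.hypot(u,z),4),"to go y,z",np.round((b-[u,z])*[1,-1]/.025,2),"F",np.round(o["force"],1),"gap",o["finger_gap"],"t",o["time"])
E
python3 -c "from st import *;st(.6)"
```

```text
time: 8.73
ee_pos: [0.536, 0.11, 0.2327]
ee_rot: [-2.102, -2.335, 0.0]
force: [1.0, -0.2, 2.4]
finger_gap: 0.0114
grip_force: 15.0
tilt 0.609 r 0.1439 to go y,z [0.05 0.02] F [ 1.  -0.2  2.4] gap 0.011372223603388089 t 8.7333
```

```bash
python3 -m handwheel '[0,-0.18,0.03,0,8, 0,-0.18,0.04,0,8, 0,-0.18,0.05,0,8, 0,-0.18,0.05,0,8, 0,-0.18,0.06,0,8, 0,-0.17,0.06,0,8, 0,-0.17,0.07,0,8, 0,-0.17,0.07,0,8, 0,-0.17,0.08,0,8, 0,-0.16,0.09,0,8, 0,-0.16,0.09,0,8, 0,-0.16,0.1,0,8]'
python3 -c "from st import *;st(.99)"
python3 -m handwheel '[0,-0.16,0.1,0,8, 0,-0.15,0.11,0,8, 0,-0.15,0.11,0,8, 0,-0.14,0.12,0,8, 0,-0.14,0.12,0,8, 0,-0.14,0.12,0,8, 0,-0.13,0.13,0,8, 0,-0.13,0.13,0,8, 0,-0.12,0.14,0,8, 0,-0.12,0.14,0,8, 0,-0.12,0.15,0,8, 0,-0.11,0.15,0,8, 0,0,0,0,8, 0,0,0,0,8]'
python3 -c "from st import *;st(1.4)"
```

```text
time: 9.73
ee_pos: [0.4849, 0.1046, 0.2128]
ee_rot: [-2.102, -2.335, 0.0]
force: [0.0, -0.4, 0.7]
finger_gap: 0.0116
grip_force: 15.0
tilt 0.994 r 0.1439 to go y,z [0.04 0.01] F [ 0.  -0.4  0.7] gap 0.011612821823659384 t 9.7333
time: 10.9
ee_pos: [0.4461, 0.1006, 0.1754]
ee_rot: [2.101, 2.334, 0.002]
force: [3.3, -1.0, 3.6]
finger_gap: 0.0113
grip_force: 15.0
tilt 1.373 r 0.1432 to go y,z [-0.09  0.13] F [ 3.3 -1.   3.6] gap 0.011257812574661984 t 10.9
```

```bash
python3 -m handwheel '[0,-0.09,0.13,0,8, 0,-0.03,0.05,0,8, 0,0,0,0,8, 0,0,0,0,8, 0,0,0,0,8, 0,0,0,0,8, 0,0,0,0,8, 0,0,0,0,8]'
python3 - <<'E'
from st import *
st(1.4)
o=get_obs();d=get_image("wrist");cv2.imwrite("pics/w2.png",d["image"][...,::-1])
d=get_image("scene");c=d["image"][150:270,270:430];cv2.imwrite("pics/sc2.png",cv2.resize(c,None,fx=5,fy=5,interpolation=cv2.INTER_CUBIC)[...,::-1])
E
```

```text
time: 11.57
ee_pos: [0.4461, 0.1009, 0.173]
ee_rot: [2.099, 2.331, 0.01]
force: [5.2, -0.6, 16.9]
finger_gap: 0.0113
grip_force: 15.0
tilt 1.387 r 0.1417 to go y,z [-0.09  0.03] F [ 5.2 -0.6 16.9] gap 0.011253163896640269 t 11.5667
```

View pics/sc2.png

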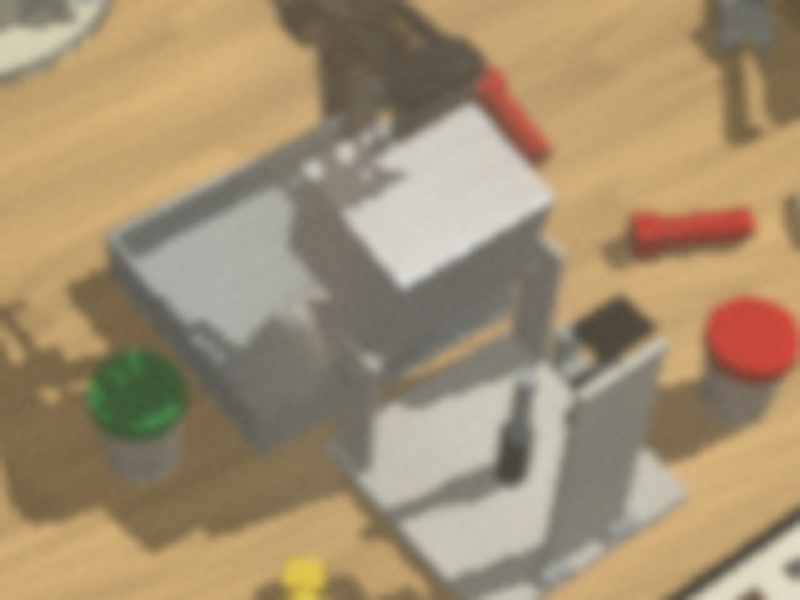

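View pics/w2.png

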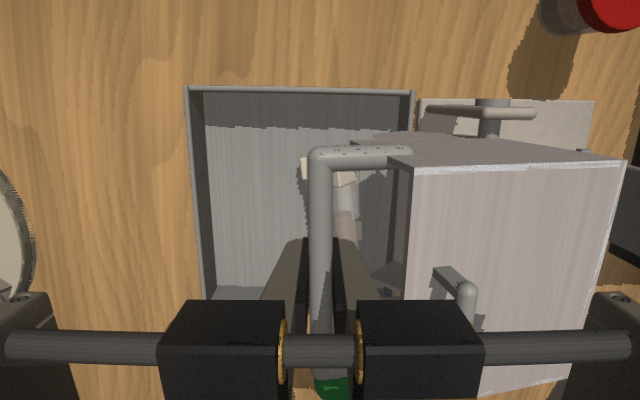

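The bin is at its stop (16.9 N of reaction). One tube is visible in the tray at wrist (345,190); the bin hides the others. I swing back partway to see.

```bash
python3 -m handwheel '[0,0.06,-0.1,0,8, 0,0.09,-0.15,0,8, 0,0.11,-0.15,0,8, 0,0.12,-0.15,0,8, 0,0.12,-0.14,0,8, 0,0.12,-0.14,0,8, 0,0.13,-0.13,0,8, 0,0.13,-0.13,0,8, 0,0.14,-0.12,0,8, 0,0.14,-0.12,0,8, 0,0.14,-0.12,0,8, 0,0.15,-0.11,0,8, 0,0.15,-0.11,0,8, 0,0.16,-0.1,0,8, 0,0.16,-0.1,0,8]'
python3 -c "from st import *;st(.6)"
```

```text
time: 12.92
ee_pos: [0.4899, 0.1055, 0.2171]
ee_rot: [-2.101, -2.334, 0.001]
force: [0.8, 4.2, -5.9]
finger_gap: 0.0116
grip_force: 15.0
tilt 0.949 r 0.145 to go y,z [ 1.91 -0.6 ] F [ 0.8  4.2 -5.9] gap 0.01160366678992702 t 12.9167
```

```bash
cat > tr.py <<'E'
from st import *
def tray():
    o=get_obs();M=np.eye(4);M[:3,:3]=R.from_rotvec(o["ee_rot"]).as_matrix();M[:3,3]=o["ee_pos"]
    a=np.radians(4.8);X=np.array([np.cos(a),np.sin(a)]);Y=np.array([-X[1],X[0]])
    for n in("wrist","scene","top"):
        d=get_image(n);P=cloud(d,M@np.array(d["hand_eye"]) if n=="wrist" else None)
        q=P[...,:2]-[.4266,.0834];x=q@X;y=q@Y
        m=(abs(x)<.092)&(abs(y)<.102)&(P[...,2]>.014)&(P[...,2]<.06)&(d["depth"]>0)
        g=np.full((42,40),0.);ix=((y[m]+.105)/.005).astype(int);jx=((x[m]+.1)/.005).astype(int)
        np.maximum.at(g,(ix,jx),P[...,2][m]);k,l,s,c=cv2.connectedComponentsWithStats((g>0).astype(np.uint8))
        print(n,m.sum())
        for i in range(1,k):
            if s[i,4]>8: 
                p=np.argwhere(l==i)[:,::-1].astype(np.float32);r=cv2.minAreaRect(p)
                print("  xy mm",np.round(np.array(r[0])*5-[97,102]),"size",np.round(np.array(r[1])*5+5),"ang",round(r[2]),"ztop",round(g[l==i].max(),3))
E
python3 -c "from tr import *;tray();st(.6)"
```

```text
wrist 3189
  xy mm [30.  3.] size [ 60. 105.] ang 0 ztop 0.06
scene 265
  xy mm [-90.   0.] size [200.  10.] ang 90 ztop 0.049
  xy mm [ 39. -28.] size [38. 64.] ang 80 ztop 0.059
top 127
  xy mm [ 38. -40.] size [55. 10.] ang 0 ztop 0.06
  xy mm [30.  3.] size [15. 60.] ang 90 ztop 0.059
  xy mm [46. 38.] size [35. 30.] ang 90 ztop 0.06
tilt 0.945 r 0.1451 to go y,z [ 1.89 -0.59] F [ 1.6  5.  -5.1] gap 0.011202106882374356 t 13.0667
```

```bash
python3 -c "
from h import *
a=get_image('wrist')['image'];b=get_image('top')['image'][170:270,250:350]
b=cv2.resize(b,(400,400),interpolation=cv2.INTER_CUBIC)
cv2.imwrite('pics/w3.png',np.hstack([a[:,100:500],b])[...,::-1])"
```

```text
(no output)
```

View pics/w3.png

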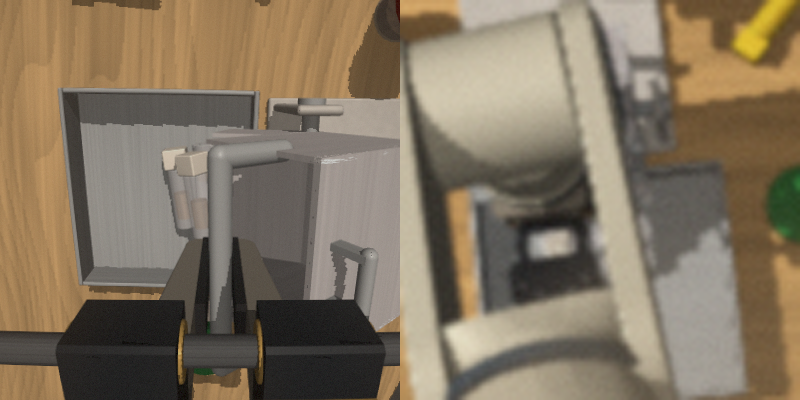

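Two tubes lie in the tray, with caps at (175,158) and (192,160). The third is still hidden under the chute. I carry on swinging back slowly.

```bash
python3 -m handwheel '[0,0.16,-0.09,0,8, 0,0.16,-0.09,0,8, 0,0.17,-0.08,0,8, 0,0.17,-0.07,0,8, 0,0.17,-0.07,0,8, 0,0.17,-0.06,0,8, 0,0.18,-0.06,0,8, 0,0.18,-0.05,0,8, 0,0.18,-0.05,0,8, 0,0,0,0,8]'
python3 -c "from tr import *;tray();st(.2)"
```

```text
time: 14.0
ee_pos: [0.5296, 0.1094, 0.2333]
ee_rot: [2.101, 2.334, 0.002]
force: [-1.3, 3.9, 5.4]
finger_gap: 0.0114
grip_force: 15.0
wrist 3598
  xy mm [33.  3.] size [ 62. 105.] ang 4 ztop 0.06
scene 308
  xy mm [-90.   0.] size [210.  10.] ang 90 ztop 0.048
  xy mm [ 43. -24.] size [40. 55.] ang 90 ztop 0.058
top 19
tilt 0.659 r 0.1457 to go y,z [2.63 0.11] F [-1.8  3.6  4. ] gap 0.01148405645059262 t 14.15
```

```bash
python3 -m handwheel '[0,0.18,0.02,0,8, 0,0.18,0.01,0,8, 0,0.18,0,0,8, 0,0.18,0,0,8, 0,0.19,0,0,8, 0,0.19,0,0,8, 0,0.19,0,0,8, 0,0.19,0,0,8, 0,0.19,0,0,8, 0,0.18,0.01,0,8, 0,0.18,0.01,0,8, 0,0.18,0.02,0,8, 0,0.18,0.03,0,8, 0,0.18,0.03,0,8, 0,0,0,0,8]'
python3 -c "from st import *;st(0)"
```

```text
time: 15.4
ee_pos: [0.5942, 0.1162, 0.2308]
ee_rot: [2.1, 2.333, 0.004]
force: [0.1, 4.4, 10.4]
finger_gap: 0.0113
grip_force: 15.0
tilt 0.199 r 0.1437 to go y,z [1.07 0.39] F [ 0.1  4.4 10.4] gap 0.011327916225536439 t 15.4
```

```bash
python3 -m handwheel '[0,0.1,-0.06,0,8, 0,0.15,0.03,0,8, 0,0.15,0.05,0,8, 0,0.15,0.05,0,8, 0,0.15,0.06,0,8, 0,0.15,0.06,0,8, 0,0.12,0.06,0,8, 0,0,0,0,8, 0,0,0,0,8]'
python3 -c "from st import *;st(0)"
```

```text
time: 16.15
ee_pos: [0.6163, 0.1185, 0.2233]
ee_rot: [-2.102, -2.335, 0.0]
force: [-1.5, 4.3, 2.8]
finger_gap: 0.0116
grip_force: 15.0
tilt 0.036 r 0.1434 to go y,z [0.18 0.09] F [-1.5  4.3  2.8] gap 0.011580220064027315 t 16.15
```

```bash
python3 -m handwheel '[0,0.08,0.04,0,8, 0,0.08,0.04,0,8, 0,0.06,0.02,0,8, 0,0.05,0,0,8, 0,0,0,0,8, 0,0,0,0,8, 0,0,0,0,8]'
python3 -c "from st import *;st(0)"
```

```text
time: 16.73
ee_pos: [0.6225, 0.1191, 0.2204]
ee_rot: [-2.101, -2.334, 0.002]
force: [-2.0, 3.8, 1.7]
finger_gap: 0.0113
grip_force: 15.0
tilt -0.012 r 0.1434 to go y,z [-0.07 -0.02] F [-2.   3.8  1.7] gap 0.011349872060499947 t 16.7333
```

```bash
python3 -m handwheel '[0,0.06,0.02,0,8, 0,0.06,0.02,0,8, 0,0,0,0,8, 0,0,0,0,8]'
python3 -c "from st import *;st(0)"
python3 -m handwheel '[0,0.06,0,0,8, 0,0.06,0,0,8, 0,0,0,0,8, 0,0,0,0,8]'
python3 -c "from st import *;st(0)"
```

```text
time: 17.07
ee_pos: [0.6233, 0.1192, 0.22]
ee_rot: [-2.099, -2.332, 0.007]
force: [-13.3, 2.8, 13.7]
finger_gap: 0.0115
grip_force: 15.0
tilt -0.018 r 0.1433 to go y,z [-0.1  -0.04] F [-13.3   2.8  13.7] gap 0.011464350067510185 t 17.0667
time: 17.4
ee_pos: [0.6233, 0.1191, 0.2198]
ee_rot: [-2.097, -2.329, 0.014]
force: [-24.0, 1.6, 20.5]
finger_gap: 0.0117
grip_force: 15.0
tilt -0.019 r 0.1432 to go y,z [-0.1  -0.05] F [-24.    1.6  20.5] gap 0.011651231794574987 t 17.4
```

It's at the hard stop. I ease off, check the catch holds, then open and lift clear.

```bash
python3 -m handwheel '[0,-0.06,-0.02,0,8, 0,-0.08,-0.03,0,8, 0,-0.08,0,0,8, 0,-0.06,0,0,8, 0,0,0,0,8, 0,0,0,0,8]'
python3 -c "from st import *;st(0)"
```

```text
time: 17.9
ee_pos: [0.6217, 0.1189, 0.2208]
ee_rot: [-2.102, -2.334, 0.001]
force: [-4.4, 3.9, 1.8]
finger_gap: 0.0114
grip_force: 15.0
tilt -0.006 r 0.1433 to go y,z [-0.03 -0.01] F [-4.4  3.9  1.8] gap 0.011369778173135659 t 17.9
```

```bash
python3 -m handwheel '[0,-0.08,0,0,8, 0,-0.06,0,0,8, 0,-0.04,0,0,8, 0,0,0,0,8, 0,0,0,0,8]'
python3 -c "from st import *;st(0)"
```

```text
time: 18.32
ee_pos: [0.6202, 0.1188, 0.2215]
ee_rot: [2.1, 2.332, 0.006]
force: [6.6, 4.0, -2.8]
finger_gap: 0.0114
grip_force: 15.0
tilt 0.005 r 0.1434 to go y,z [0.02 0.02] F [ 6.6  4.  -2.8] gap 0.01138560785381388 t 18.3167
```

The pull meets 6.6 N of resistance at about 0.024 rad from the stop, so the catch is holding. I release.

```bash
python3 -m handwheel '[0,0.06,0,0,8, 0,0,0,0,16, 0,0,0,0,24, 0,0,0,0,30, 0,0,0,0,30, 0,0,0,0,30, 0,0,-0.3,0,30, 0,0,-0.5,0,30, 0,0,-0.7,0,30, 0,0,-0.9,0,30, 0,0,-0.9,0,30, 0,0,-0.7,0,30, -0.6,0,0,0,30, -0.9,0,0,0,30, -0.9,0,0,0,30, -0.9,0,0,0,30, -0.9,0,0,0,30, -0.9,0,0,0,30, -0.9,0,0,0,30, -0.9,0,0,0,30]'
python3 -m handwheel '[-0.9,0,0,0,30, -0.9,0,0,0,30, -0.9,0,0,0,30, -0.9,0,0,0,30, -0.9,0,0,0,30, -0.5,0,0,0,30, 0,0,0,0,30, 0,0,0,0,30]'
python3 - <<'E'
from bail import *
from tr import tray
bail();bail("top");tray()
i=get_image("top");P=cloud(i);print("pad z",np.median(P[150:158,281:287,2]))
c=i["image"][140:280,225:365];cv2.imwrite("pics/t4.png",cv2.resize(c,(590,590),interpolation=cv2.INTER_CUBIC)[...,::-1])
E
```

```text
time: 19.98
ee_pos: [0.6369, -0.0548, 0.3211]
ee_rot: [2.102, 2.335, -0.001]
force: [0.4, -0.0, 0.6]
finger_gap: 0.03
grip_force: 0.0
time: 20.65
ee_pos: [0.65, -0.1775, 0.3209]
ee_rot: [-2.103, -2.333, -0.0]
force: [0.0, 0.5, 0.3]
finger_gap: 0.0302
grip_force: 0.0
scene 165 u,v,z [ 0.0644 -0.0045  0.2456] [0.058 0.068] world [0.6248 0.1136 0.2456]
top 168 u,v,z [ 0.0564 -0.0011  0.2453] [0.052 0.062] world [0.6184 0.1162 0.2453]
wrist 4
scene 324
  xy mm [-87.  13.] size [ 15. 185.] ang 0 ztop 0.047
  xy mm [ 40. -17.] size [55. 60.] ang 90 ztop 0.059
top 430
  xy mm [33.  5.] size [ 63. 101.] ang 5 ztop 0.06
pad z 0.23684447219513605
```

View pics/t4.png

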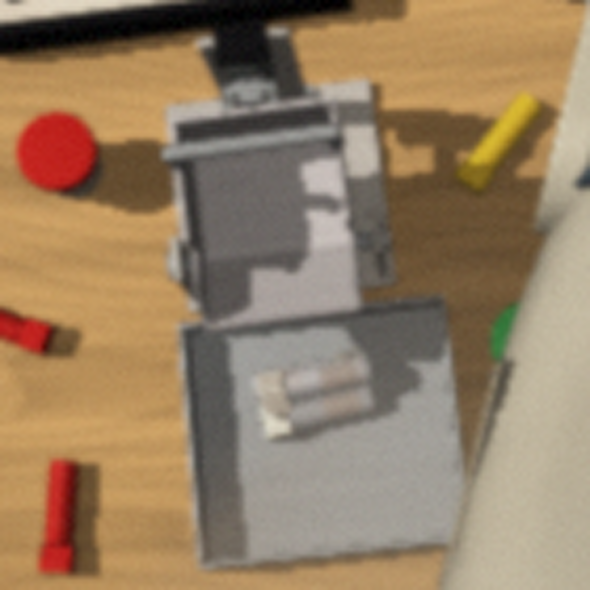

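The bin is empty and the bail is back at its initial position. Two tubes are plain at (320,375) and (320,410). I check the height profile for the third, which should be stacked.

```bash
python3 - <<'E'
from h import *
a=np.radians(4.8);X=np.array([np.cos(a),np.sin(a)]);Y=np.array([-X[1],X[0]])
for n in("top","scene"):
    P=cloud(get_image(n));q=P[...,:2]-[.4266,.0834];x=q@X;y=q@Y
    print(n)
    for y0 in(-.03,0,.03):
        r=[]
        for x0 in np.arange(-.01,.09,.006):
            m=(abs(y-y0)<.012)&(abs(x-x0)<.003)&(P[...,2]<.1)
            r.append((round(x0*1000),round(float(np.median(P[...,2][m]))*1000) if m.sum() else None))
        print(y0,r)
    m=(abs(x)<.09)&(abs(y)<.1)&(P[...,2]<.09);print("zmax",P[...,2][m].max())
E
```

```text
top
-0.03 [(-10, 6), (-4, 5), (2, 4), (8, 4), (14, 24), (20, 30), (26, 29), (32, 40), (38, 53), (44, 57), (50, 57), (56, 49), (62, 32), (68, 7), (74, 6), (80, 7), (86, 4)]
0 [(-10, 4), (-4, 6), (2, 6), (8, 20), (14, 28), (20, 31), (26, 30), (32, 52), (38, 54), (44, 54), (50, 51), (56, 27), (62, 8), (68, 7), (74, 7), (80, 6), (86, 2)]
0.03 [(-10, 3), (-4, 5), (2, 19), (8, 30), (14, 29), (20, 41), (26, 51), (32, 59), (38, 57), (44, 49), (50, 41), (56, 23), (62, 2), (68, 4), (74, 7), (80, 5), (86, 5)]
zmax 0.06588768952918045
scene
-0.03 [(-10, 5), (-4, 5), (2, 5), (8, 4), (14, 1), (20, 26), (26, 26), (32, 21), (38, 14), (44, 36), (50, 54), (56, 44), (62, 30), (68, 16), (74, 7), (80, 7), (86, None)]
0 [(-10, 4), (-4, 7), (2, 4), (8, None), (14, 24), (20, 29), (26, 30), (32, None), (38, 53), (44, 56), (50, 42), (56, 31), (62, 23), (68, 7), (74, 6), (80, None), (86, None)]
0.03 [(-10, 6), (-4, 4), (2, None), (8, None), (14, None), (20, None), (26, None), (32, None), (38, None), (44, None), (50, None), (56, None), (62, None), (68, None), (74, None), (80, None), (86, None)]
zmax 0.05950629805619734
```

The stacked tube's top is at about 57 mm, so its origin is near 44 mm, under the 60 mm limit. It rests on the third tube. Everything is still and the arm is clear, so I hand in.

```bash
python3 -c "
from workcell import *
print(job_done())"
```

```text
the job is handed in; nothing more can be done
None
```

I handed the job in, but no verdict came back. The bin is latched shut and empty, and I moved none of the jars, caliper, brush or dish. Two tubes are in plain view in the tray; I judged the third to be under the upper one from the height profile, not by seeing it.

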